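# Shut and lock the two-leaf medicine cabinet

## Task

Shut up the small two-leaf medicine cabinet on the counter: push the leaf with the stepped (rebated) edge fully home first, then push the other leaf, the one with the lever and the lap strip, fully home so that its strip laps over that step. Then turn the lever a quarter turn, all the way from level to pointing straight down, so that the bolts lock both leaves; leave the things standing around the cabinet where they are.

Things in the scene. Friction and masses are not known exactly. Their poses are not given: they have to be found in the camera images.
- cabinet: Fixed light grey steel cabinet, 330 wide, 147 deep with leaves shut, top at 260 mm, front towards the robot. Origin: centre of its underside; x to its back, y to its left, z up. Shut leaves: front face at x = -82 mm, 18 thick, z = 13 to 257. Upright hinge lines at x = -82, y = +163 (rebated leaf, on the left seen from the robot) and y = -163 (strip leaf, right). Stock inside is not handled.
- rebated_leaf (a joint): Angle of the left leaf: 0 = fully home on its stop, grows as it opens towards the robot (starts 0.6 to 1.2). 160 mm from hinge to free edge; flat outer face on the hinge plane; along the free edge a step 21 mm wide, 6 deep, leaves a 12 mm tongue. Hinge friction 0.12 N m: it stays where left. If the strip leaf is shut first, its strip stops this leaf 0.12 rad short of home.
- strip_leaf (a joint): Angle of the right leaf: 0 = fully home, grows as it opens towards the robot (starts 0.9 to 1.35). 162 mm from hinge to edge, plus a 4 mm thick aluminium lap strip, flush with its outer face, standing 22 mm past the free edge; shut, it lies in the step of the rebated leaf. Carries the lever. Hinge friction 0.12 N m, stays where left; goes home only with the lever below 0.45 rad.
- lever (a joint): Lever handle on the right leaf: 0 = level, pointing at that leaf's hinge (right, seen from the robot), bolts drawn; grows clockwise seen from the robot to 1.57 = straight down, on its stop, bolts thrown behind the cabinet's frame. Starts 0 to 0.15; friction 0.15 N m, stays where left. Turned with the leaf ajar, the bolts strike the frame and the leaf cannot go home.
- rebated_push (a point): Point on the outer face of the rebated leaf, 105 mm from its hinge line and 228 mm above the counter, moving with the leaf (its x axis points into the face, y along the leaf towards its hinge, z up): a good place to push.
- strip_push (a point): Point on the outer face of the strip leaf, 125 mm from its hinge line and 228 mm above the counter, over the lever, moving with the leaf (its x axis points into the face, y along the leaf towards its free edge, z up): a good place to push.
- lever_pivot (a point): On the lever's axis, mid-thickness of its bar: 39.5 mm in front of the leaf's outer face, 175 mm above the counter, 118 mm from the leaf's hinge line; moves with the leaf. The axis is square to the leaf. Bar 18 mm wide (in the plane it turns in), 13 thick (along the axis), from 11 mm behind the pivot to 91 mm beyond it; a 26 mm boss joins it to the leaf.
- lever_end (a point): On the centre line of the lever's bar 90 mm from the pivot, 1 mm short of its free end; moves with the lever.
- iodine_bottle: Bystander: brown bottle with a yellow cap, 48 mm diameter, 105 mm high, beside the cabinet's right side. Origin at the centre of its underside.
- steel_cup: Bystander: small open steel cup, 56 mm diameter, 64 mm high, beside the cabinet's left side. Origin at the centre of its underside.
- gel_bottle: Bystander: white pump bottle, about 65 mm wide, 187 mm high, farther to the right. Origin on its underside.

How it is judged:
By the outcome, as a careful person would: the job done as asked, in the order asked, and still so for the second after the job is handed in, with the robot touching nothing.
It also fails if it takes over 61 s, if anything falls off the work surface, if the arm or the gripper's body presses on something with over 40 N, if the wrist force passes 120 N, or if a joint passes its speed limit or range.

## Robot

A 6-joint arm with a two-finger parallel gripper is mounted at the origin on a cart in front of the work surface, level with it; the furniture and walls round the work are solid. World frame = base frame: x ahead of the robot, y to its left, z up, the work surface at z = 0. Lengths are in m, angles in rad, forces in N, time in s.
With the tool pointing down it reaches from about 0.35 to 0.975 m from the base axis. Payload 4.9 kg.
Tool frame: the origin (TCP) lies midway between the tips of the shut fingers; the grasp point (between the pads) lies 19 mm behind it; z points along the fingers, x is the direction in which the jaws open and shut, and the axes are right-handed (so a half turn about z gives the same grasp; the last joint's range is limited). The gripper opens to 85 mm and grips with 20 to 120 N. Pads are 22 mm wide; open, the fingers measure 114 mm over their backs; the gripper's body (76 mm by 85 mm) begins 54 mm behind the grasp point. The pads swing forward as they close: fully open they stand 13 mm farther back than shut.
Start: joints at [-1.282, 0.053, 1.613, -0, 1.476, -0.119], TCP at [0.248, -0.574, 0.208] pointing down, gripper open.
Joint ranges: [-3.01, 3.01], [-1.01, 2.22], [0.06, 2.58], [-1.02, 4.17], [0.09, 2.62], [-3.14, 3.14]. Speed limits (rad/s): [2.57, 2.57, 3.14, 3.14, 3.14, 3.14].

## Interface

Orientations are given as a rotation vector (axis times angle).
In Python, from workcell import arm gives the robot as it stands.
- The arm moves only by the shell command python3 -m crank 'ROWS' [FORCE]. ROWS is JSON, a list that holds one entry, the list of rows, each a list of 7 numbers: the shift along the tool's x, y, z in mm, then the turn, a rotation vector about the tool's x, y, z in rad, then the closure in counts, from 0 (fully open) to 255 (shut). In form: [[[tx, ty, tz, wx, wy, wz, claw], ...]]. A call has 1 to 20 rows; each row is the pose to reach, as a shift and turn from the pose commanded when the call began, along the tool's axes at that moment; what a row does not reach only later rows make up. A row lasts 1/8 s, in which the tool goes at most 62.5 mm and 10.7 degrees, less where a joint would pass 70% of its speed; a pose out of reach is approached as far as the arm can. A call with a gripper value outside its range is refused whole. The fingers move at their own pace and stop on an object; FORCE is the grip in N (left out, the last holds). Time passes only in rows, so rows that repeat a pose let the fingers close. It gives the time, the measured TCP pose, the force and the opening at its end, in the units of the state.
- arm.state(): the state, without advancing time (a new reading comes with each control period).
- arm.snapshot(name): name is "side" or "top" or "wrist"; returns a dict with "img" (480x640x3 uint8, blue, green, red), "K" (3x3 intrinsics, pixels), "dist_coeffs" ([k1, k2, p1, p2, k3] as OpenCV has them; the pictures are not rectified), "T" (4x4, takes a point from camera to world coordinates); the wrist camera has in their place "tool_from_camera" (4x4, takes a point from camera to tool coordinates, whose origin is the TCP and whose axes are the tool frame's). Camera axes: x right, y down, z forward; pixel columns grow to the right and rows downward; lengths in m; the calibration is good to about 2 mm. A picture is of the moment at which its call begins: read the wrist's pose just before it. There is no depth.
- arm.sign_off(): hands the job in, once; it reports no verdict.
The state is a dict: "clock": time; "q": joint angles; "joint_velocities": joint speeds; "effort": joint torques, N m; "position": TCP position; "eef_rot": TCP orientation; "force": force on the tool from outside, world axes, zero at the start; "ft_torque": the same for the moment, N m; "finger_gap": opening from 0.0 (shut) to 1.0 (fully open).
Only numpy, scipy, OpenCV 4.12 (cv2) and the standard library are available. Lean on these libraries where they do the work, as an engineer would, in place of code of your own. Each camera call takes 0.05 s, during which the arm holds its last target. There are 200 camera calls.

## Working session

There is one attempt and no reset: what is moved stays moved. The work goes in short steps, Python scripts to look and compute and a shell command to move; the robot and the scene stay as the last step left them, time stands still between calls to the robot, and variables do not carry over. Pictures are saved under pics/ and viewed, about 8 in all and at most 12, crops included, and the job is handed in when it is done.

```bash
mkdir -p pics; ls; python3 - <<'E'
from workcell import arm
import cv2,numpy as np
s=arm.state();print({k:np.round(v,3) for k,v in s.items()})
for n in("side","top"):
    d=arm.snapshot(n);cv2.imwrite(f"pics/{n}0.png",d["img"]);print(n,np.round(d["K"],1).tolist(),d["dist_coeffs"],np.round(d["T"],3).tolist())
    np.savez(n+".npz",**{k:np.array(v) for k,v in d.items() if k!="img"})
E
```

```text
pics
{'clock': np.float64(0.0), 'q': array([-1.282,  0.053,  1.614,  0.   ,  1.476, -0.119]), 'joint_velocities': array([-0.001,  0.001, -0.002, -0.001, -0.   , -0.001]), 'effort': array([ 2.0000e-03, -3.9368e+01, -3.7017e+01, -0.0000e+00,  7.0000e-03,
        0.0000e+00]), 'position': array([ 0.248, -0.573,  0.207]), 'eef_rot': array([-2.624e+00,  1.725e+00,  2.000e-03]), 'force': array([ 0.178,  0.494, -0.662]), 'ft_torque': array([-0.025,  0.006,  0.009]), 'finger_gap': np.float64(0.999)}
side [[607.1, 0.0, 319.7], [0.0, 607.1, 239.5], [0.0, 0.0, 1.0]] [0.0092941 0.        0.        0.        0.       ] [[-0.205, -0.565, 0.8, -0.518], [-0.979, 0.135, -0.155, 0.156], [-0.02, -0.814, -0.58, 0.963], [0.0, 0.0, 0.0, 1.0]]
top [[572.1, 0.0, 313.6], [0.0, 572.1, 241.1], [0.0, 0.0, 1.0]] [0.02961237 0.         0.         0.         0.        ] [[0.435, -0.703, 0.563, -0.337], [-0.9, -0.338, 0.274, -0.487], [-0.003, -0.626, -0.78, 1.427], [0.0, 0.0, 0.0, 1.0]]
```

View pics/side0.png

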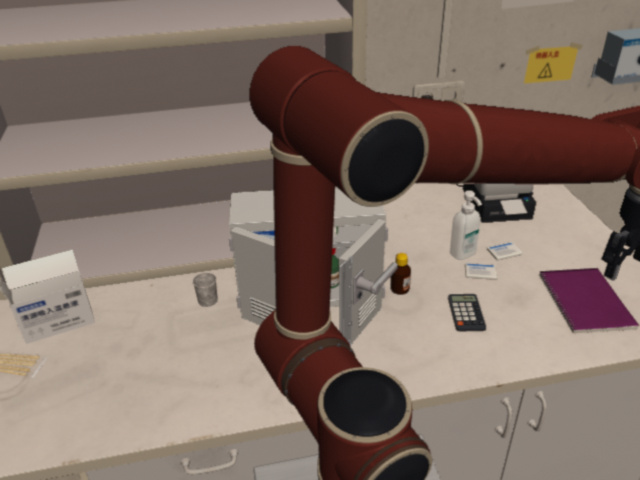

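View pics/top0.png

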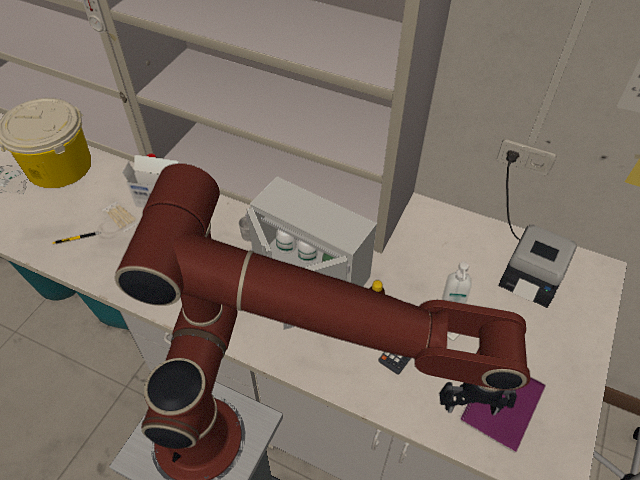

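The side view shows the cabinet top at about (230,195)–(385,220), with both leaves open and the lever at (380,280). In the top view the cabinet top spans (279,178), (375,222), (353,255) and (247,207). I'll enlarge both.

```bash
python3 - <<'E'
import cv2,numpy as np
a=cv2.imread("pics/side0.png")[180:350,180:420];b=cv2.imread("pics/top0.png")[170:340,225:400]
a=cv2.resize(a,None,fx=3.3,fy=3.3,interpolation=2);b=cv2.resize(b,None,fx=3.4,fy=3.4,interpolation=2)
cv2.imwrite("pics/sc.png",a);cv2.imwrite("pics/tc.png",b)
E
```

```text
(no output)
```

View pics/sc.png

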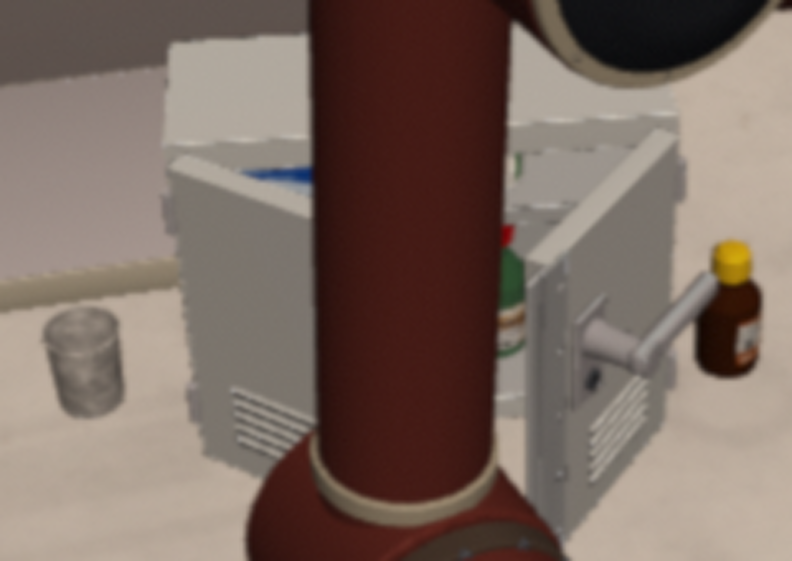

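View pics/tc.png

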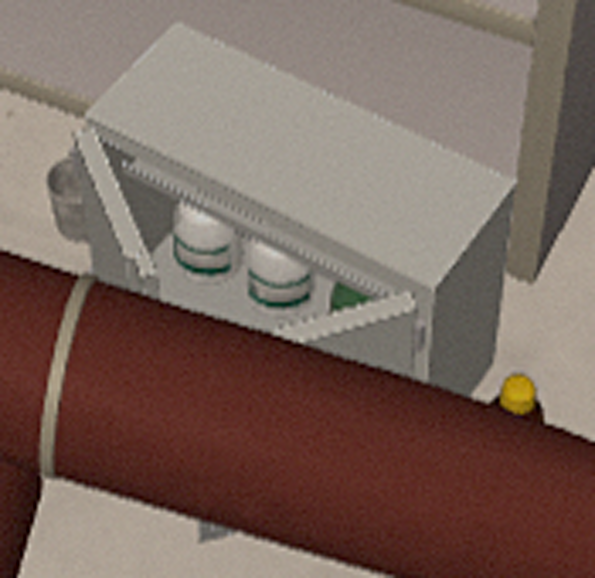

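```bash
cat > h.py <<'E'
import numpy as np,cv2
def ray(cam,uv,z):
    c=np.load(cam+".npz");p=cv2.undistortPoints(np.array([[uv]],float),c["K"],c["dist_coeffs"])[0,0]
    T=c["T"];d=T[:3,:3]@[p[0],p[1],1];o=T[:3,3];return o+d*(z-o[2])/d[2]
E
python3 - <<'E'
from h import *
t=lambda u,v,z:ray("top",(225+u/3.4,170+v/3.4),z)
s=lambda u,v,z:ray("side",(180+u/3.3,180+v/3.3),z)
P=np.array([t(180,23,.26),t(516,182,.26),t(432,290,.26),t(86,122,.26)])[:,:2];print(P.round(3))
print("side",s(168,145,.26).round(3),s(678,118,.26).round(3))
M=np.array([[.0645,.165],[.0645,-.165],[-.0645,-.165],[-.0645,.165]])
c=P.mean(0);H=(M.T@(P-c));a=np.arctan2(H[0,1]-H[1,0],H[0,0]+H[1,1]);R=np.array([[np.cos(a),-np.sin(a)],[np.sin(a),np.cos(a)]])
print("c",c.round(4),"yaw",a.round(4),"res",(M@R.T+c-P).round(4).tolist())
for n,p in dict(Lhinge=s(172,168,.257),L1=s(310,215,.257),Lt_h=t(78,138,.257),Lt_tip=t(134,276,.257),Rh=s(677,147,.257),Rfree=s(542,268,.257),Rstrip=s(530,274,.257),Rt_h=t(412,310,.257)).items():
    print(n,p.round(3),"cab",(R.T@(p[:2]-c)).round(4))
for n,p in dict(lev_end=s(705,285,.175),lev_piv=s(642,360,.175),cup=s(88,400,0.),iod=s(728,362,0)).items(): print(n,p.round(3),"cab",(R.T@(p[:2]-c)).round(4))
E
```

```text
[[ 0.674  0.119]
 [ 0.633 -0.203]
 [ 0.506 -0.186]
 [ 0.542  0.134]]
side [0.548 0.137 0.26 ] [ 0.502 -0.184  0.26 ]
c [ 0.5888 -0.0338] yaw -0.1202 res [[-0.0018, 0.0033], [0.0, -0.0025], [-0.0011, -0.0041], [0.0028, 0.0033]]
Lhinge [0.526 0.136 0.257] cab [-0.0827  0.1616]
L1 [0.457 0.06  0.257] cab [-0.1425  0.0772]
Lt_h [0.526 0.133 0.257] cab [-0.0823  0.1583]
Lt_tip [0.422 0.025 0.257] cab [-0.1723  0.038 ]
Rh [ 0.475 -0.175  0.257] cab [-0.096  -0.1538]
Rfree [ 0.374 -0.063  0.257] cab [-0.21   -0.0551]
Rstrip [ 0.37  -0.055  0.257] cab [-0.2149 -0.0475]
Rt_h [ 0.484 -0.179  0.257] cab [-0.0863 -0.1566]
lev_end [ 0.436 -0.185  0.175] cab [-0.1333 -0.1687]
lev_piv [ 0.374 -0.126  0.175] cab [-0.2017 -0.1173]
cup [0.622 0.216 0.   ] cab [0.0026 0.2518]
iod [ 0.556 -0.25   0.   ] cab [-0.0065 -0.2185]
```

```bash
python3 -m crank '[[[0,0,-60,0,0,0,255],[0,0,-120,0,0,0,255],[0,0,-190,0,0,0,255],[0,0,-190,0,0,0,255],[-110,-85,-190,0,0,0.1,255],[-220,-170,-190,0,0,0.2,255],[-330,-255,-190,0,0,0.35,255],[-440,-340,-190,0,0,0.527,255],[-540,-424,-190,0,0,0.527,255],[-540,-424,-190,0,0,0.527,255],[-540,-424,-190,0,0,0.527,255],[-540,-424,-190,0,0,0.527,255],[-540,-424,-190,0,0,0.527,255],[-540,-424,-190,0,0,0.527,255],[-540,-424,-190,0,0,0.527,255],[-540,-424,-190,0,0,0.527,255]]]' 30
python3 - <<'E'
from workcell import arm
import cv2
cv2.imwrite("pics/w1.png",arm.snapshot("wrist")["img"]);print(arm.state()["q"])
E
```

```text
clock: 2.1
position: [0.4225, 0.0939, 0.3959]
eef_rot: [2.093, -2.339, -0.005]
force: [0.6, -0.2, -0.2]
finger_gap: -0.001
[ 4.19685701e-02 -4.50239411e-01  1.74015384e+00 -3.52734072e-04
  1.85496615e+00  1.72710213e+00]
```

View pics/w1.png

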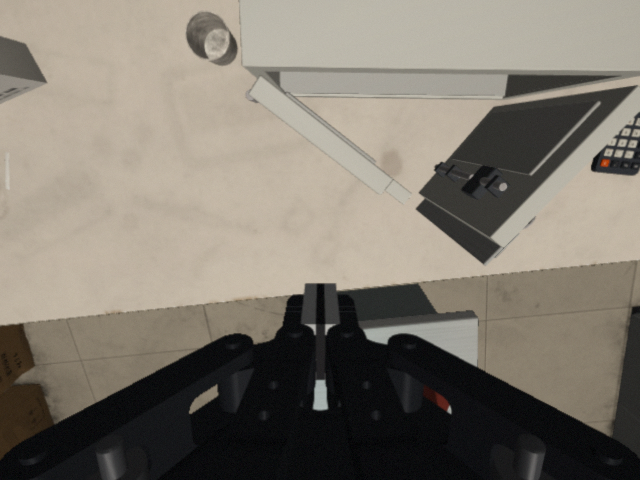

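The wrist view shows the left leaf from its hinge at (258,85) to its tongue at (408,203). The strip leaf runs from (635,95) to (487,262), and the cup is at (212,38). The tool lines up with the cabinet.

```bash
python3 -m crank '[[[0,0,60,0,0,0,255],[0,0,120,0,0,0,255],[0,0,181,0,0,0,255],[0,0,181,0,0,0,255],[0,0,181,0,0,0,255],[12,-15,181,0,0,0,255],[24,-30,181,0,0,0,255],[30,-39,181,0,0,0,255],[36,-47,181,0,0,0,255],[40,-56,181,0,0,0,255],[44,-66,181,0,0,0,255],[46,-72,181,0,0,0,255],[47,-78,181,0,0,0,255],[48,-82,181,0,0,0,255],[48,-82,181,0,0,0,255],[48,-82,181,0,0,0,255]]]'
python3 -m crank '[[[0,-2,0,0,0,0,255],[0,-4,0,0,0,0,255],[0,-4,0,0,0,0,255]]]'
```

```text
clock: 4.15
position: [0.4988, 0.0326, 0.2172]
eef_rot: [-2.085, 2.35, -0.001]
force: [0.1, 1.2, 0.3]
finger_gap: 0.002
clock: 4.53
position: [0.5028, 0.0322, 0.2171]
eef_rot: [-2.085, 2.35, -0.0]
force: [-0.0, -0.5, 0.0]
finger_gap: 0.002
```

```bash
python3 -m crank '[[[0,-2,0,0,0,0,255],[0,-4,0,0,0,0,255],[0,-6,0,0,0,0,255],[0,-6,0,0,0,0,255]]]'
python3 - <<'E'
from workcell import arm
import cv2,numpy as np
a=arm.snapshot("wrist")["img"];b=arm.snapshot("top")["img"]
cv2.imwrite("pics/c2.png",np.hstack([cv2.resize(a[:330],(400,206)),cv2.resize(b[160:330,220:400],(400,378))[:206]]) if 0 else np.vstack([cv2.resize(a[0:300],(640,300)),cv2.resize(b[170:290,225:400],(437,300)) if 0 else cv2.copyMakeBorder(cv2.resize(b[170:290,225:400],(437,300)),0,0,0,203,0)]))
E
```

```text
clock: 5.03
position: [0.5062, 0.0318, 0.217]
eef_rot: [2.082, -2.346, -0.008]
force: [-10.9, -0.1, 5.9]
finger_gap: -0.002
```

View pics/c2.png

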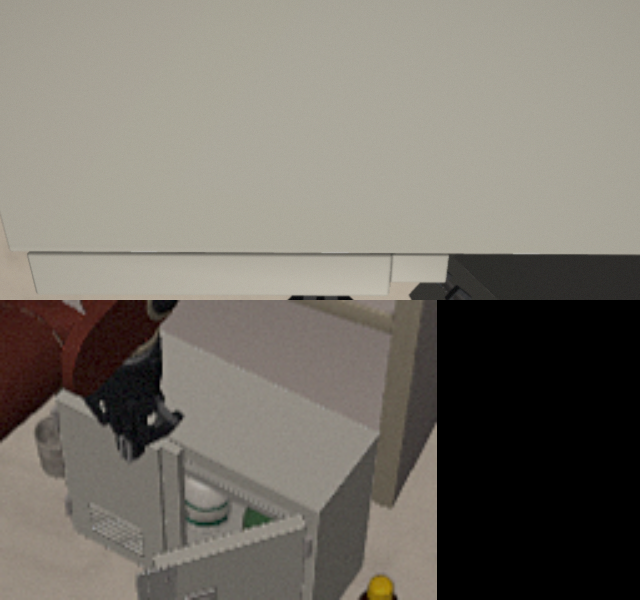

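The left leaf lies flush and parallel under the cabinet's front edge. It was reacting with 11 N, so it is home. Next is the strip leaf.

```bash
python3 -m crank '[[[0,30,0,0,0,0,255],[0,60,-50,0,0,0,255],[0,80,-100,0,0,0,255],[0,90,-145,0,0,0,255],[60,100,-145,0,0,0,255],[120,115,-145,0,0,0,255],[177,121,-145,0,0,0,255],[177,121,-145,0,0,0,255],[177,121,-145,0,0,0,255],[177,121,-145,0,0,0,255],[177,121,-145,0,0,0,255],[177,121,-145,0,0,0,255]]]'
python3 - <<'E'
from workcell import arm
import cv2
from h import *
print(arm.state()["q"].round(2) if hasattr(arm.state()["q"],'round') else arm.state()["q"])
cv2.imwrite("pics/w3.png",arm.snapshot("wrist")["img"])
E
```

```text
clock: 6.62
position: [0.3677, -0.1291, 0.362]
eef_rot: [-2.087, 2.348, -0.0]
force: [0.1, -0.1, 0.3]
finger_gap: 0.003
[-0.53 -0.57  1.88  0.    1.84  1.16]
```

View pics/w3.png

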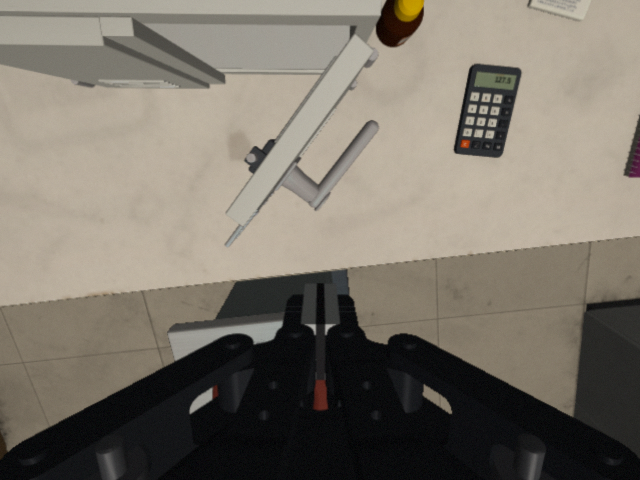

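The wrist view shows the strip leaf from (365,40) to (232,218), about 0.9 rad open. The lever runs from (320,195) to (372,128), and the bottle at (405,15) is clear.

```bash
python3 -m crank '[[[0,0,50,0,0,0,255],[0,0,100,0,0,0,255],[0,0,143,0,0,0,255],[0,0,143,0,0,0,255],[0,0,143,0,0,0,255],[-14,-11,143,0,0,0,255],[-27,-22,143,0,0,0,255],[-37,-30,143,0,0,0,255],[-47,-38,143,0,0,0,255],[-55,-47,143,0,0,0,255],[-62,-57,143,0,0,0,255],[-68,-68,143,0,0,0,255],[-74,-79,143,0,0,0,255],[-78,-92,143,0,0,0,255],[-81,-104,143,0,0,0,255],[-82,-112,143,0,0,0,255],[-82,-112,143,0,0,0,255]]]'
python3 -m crank '[[[0,-2,0,0,0,0,255],[0,-4,0,0,0,0,255],[0,-6,0,0,0,0,255],[0,-8,0,0,0,0,255],[0,-8,0,0,0,0,255]]]'
```

```text
clock: 8.8
position: [0.489, -0.0615, 0.219]
eef_rot: [-2.085, 2.349, 0.0]
force: [0.8, 0.5, -0.4]
finger_gap: -0.004
clock: 9.43
position: [0.4944, -0.0624, 0.2191]
eef_rot: [2.083, -2.347, -0.007]
force: [-8.7, 1.4, 5.3]
finger_gap: -0.001
```

Contact is at the same depth as on the left leaf (−90.5 against −90.1 mm), with 9 N of reaction, so the strip leaf is home. I'll back off and lean the tool to the right so the body stays clear of the lever.

```bash
python3 -m crank '[[[0,40,0,0,0,0,255],[0,75,-30,0,0,0,255],[40,75,-80,0.05,-0.15,0,255],[77,75,-80,0.1,-0.3,0,255],[77,75,-80,0.18,-0.45,0,255],[77,75,-80,0.24,-0.6,0,255],[77,75,-80,0.3,-0.75,0,255],[77,75,-80,0.3,-0.75,0,255],[77,75,-80,0.3,-0.75,0,255],[77,75,-80,0.3,-0.75,0,255],[77,75,-80,0.3,-0.75,0,255]]]'
cat >> h.py <<'E'
from scipy.spatial.transform import Rotation as Ro
a=-.1202;C=np.array([.5888,-.0338,0]);RC=Ro.from_rotvec([0,0,a])
def tool(pts,st):  # cab (mm) -> tool-shift mm
    R=Ro.from_rotvec(st["eef_rot"]);p=RC.apply(np.array(pts)/1000)+C
    return (R.inv().apply(p-st["position"])*1000).round(0).astype(int).tolist()
def cab(st): return RC.inv().apply(np.array(st["position"])-C)*1000
E
python3 - <<'E'
from workcell import arm
from h import *
import cv2
st=arm.state();print("cab",cab(st).round(1),np.round(st["q"],2),Ro.from_rotvec(st["eef_rot"]).as_matrix().round(2).tolist())
pts=[(-118,-117,225)]
for L in (0,.2,.4,.6,.8,1.0,1.2,1.4,1.57):
    r,h=72,16; pts.append((-118,-45-(r*np.cos(L)+h*np.sin(L)),175-r*np.sin(L)+h*np.cos(L)))
for p,q in zip(pts,tool(pts,st)): print(np.round(p),q)
cv2.imwrite("pics/w4.png",arm.snapshot("wrist")["img"]);d=arm.snapshot("side");cv2.imwrite("pics/s4.png",d["img"])
E
```

```text
clock: 10.8
position: [0.4131, -0.1297, 0.2999]
eef_rot: [-1.569, 1.764, 0.339]
force: [0.5, -0.5, 0.1]
finger_gap: 0.002
cab [-163.  -116.3  299.9] [-0.97 -0.4   2.01  0.74  1.88  0.82] [[0.02, -0.94, 0.35], [-0.74, 0.22, 0.63], [-0.67, -0.27, -0.69]]
[-118 -117  225] [56, -23, 63]
[-118. -117.  191.] [78, -14, 87]
[-118. -119.  176.] [89, -10, 96]
[-118. -118.  162.] [98, -6, 107]
[-118. -113.  148.] [105, -2, 119]
[-118. -107.  134.] [109, 3, 133]
[-118.  -97.  123.] [109, 7, 147]
[-118.  -86.  114.] [107, 10, 161]
[-118.  -73.  107.] [102, 14, 175]
[-118.  -61.  103.] [96, 16, 185]
```

View pics/s4.png

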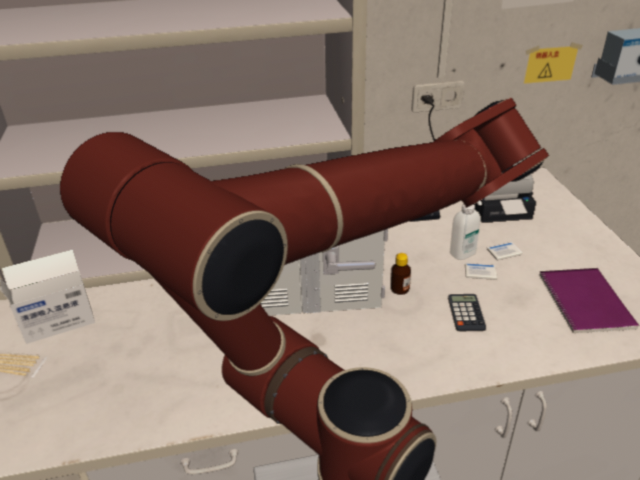

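Both leaves are shut in the side view. The lever is level from (330,268) to (375,265), and the iodine bottle at (401,272) has not moved. Next I push the lever down along its arc.

```bash
python3 -m crank '[[[28,-12,30,0,0,0,255],[56,-23,63,0,0,0,255],[56,-23,63,0,0,0,255],[67,-18,75,0,0,0,255],[78,-14,87,0,0,0,255],[84,-12,92,0,0,0,255],[89,-10,96,0,0,0,255],[89,-10,96,0,0,0,255]]]'
python3 - <<'E'
from workcell import arm
from h import *
st=arm.state();print("cab",cab(st).round(1),RC.inv().apply(st["force"]).round(1))
E
```

```text
clock: 11.9
position: [0.4568, -0.1375, 0.1754]
eef_rot: [-1.565, 1.765, 0.342]
force: [-0.1, -0.2, -0.1]
finger_gap: 0.001
cab [-118.6 -118.8  175.4] [-0.1 -0.2 -0.1]
```

```bash
python3 - <<'E'
from workcell import arm
import cv2,numpy as np
a=arm.snapshot("wrist")["img"];b=arm.snapshot("top")["img"]
cv2.imwrite("pics/c5.png",np.hstack([cv2.resize(a,(400,300)),cv2.resize(b[200:320,240:400],(400,300),interpolation=2)]))
E
```

```text
(no output)
```

View pics/c5.png

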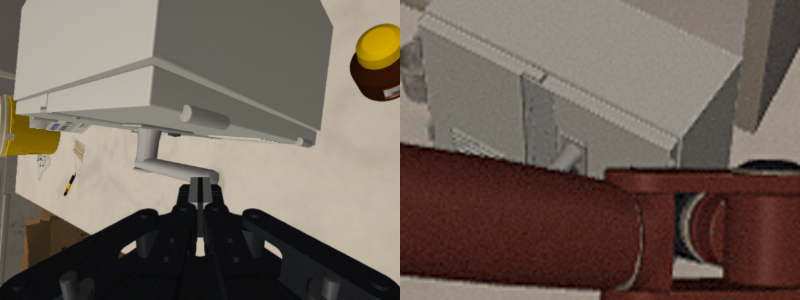

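The fingertip at (200,180) is on the lever near its end. The bar runs from (140,165) to (212,178). I'll continue along the arc.

```bash
python3 -m crank '[[[4,2,5,0,0,0,255],[8,4,10,0,0,0,255],[12,6,16,0,0,0,255],[16,8,23,0,0,0,255],[18,10,30,0,0,0,255],[20,13,37,0,0,0,255],[20,13,37,0,0,0,255]]]'
python3 - <<'E'
from workcell import arm
from h import *
import cv2
st=arm.state();print("cab",cab(st).round(1),RC.inv().apply(st["force"]).round(1))
pts=[]
for L in (1,1.2,1.4,1.57,1.65):
    r,h=70,16; pts.append((-118,-45-(r*np.cos(L)+h*np.sin(L)),175-r*np.sin(L)+h*np.cos(L)))
for p,q in zip(pts,tool(pts,st)): print(np.round(p),q)
a=arm.snapshot("wrist")["img"]
cv2.imwrite("pics/w6.png",cv2.resize(a,(400,300)))
E
```

```text
clock: 12.88
position: [0.458, -0.1289, 0.1311]
eef_rot: [-1.568, 1.773, 0.334]
force: [-0.6, -10.3, -5.1]
finger_gap: -0.001
cab [-118.4 -110.1  131.1] [  0.6 -10.3  -5.1]
[-118.  -96.  125.] [-6, 3, 14]
[-118.  -85.  116.] [-8, 6, 27]
[-118.  -73.  109.] [-13, 10, 41]
[-118.  -61.  105.] [-19, 12, 51]
[-118.  -55.  104.] [-22, 13, 55]
```

View pics/w6.png

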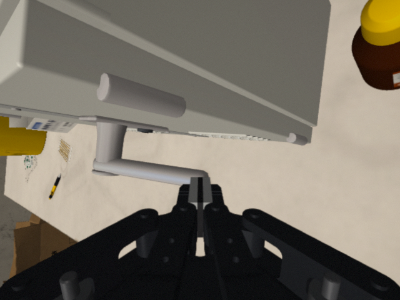

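```bash
python3 - <<'E'
from workcell import arm
from h import *
st=arm.state();d=arm.snapshot("wrist");cv2.imwrite("pics/w7.png",d["img"])
Tc=d["tool_from_camera"];R=Ro.from_rotvec(st["eef_rot"])
def proj(p):
    w=RC.apply(np.array(p)/1000)+C; t=R.inv().apply(w-st["position"]); c=np.linalg.inv(Tc)@np.r_[t,1]
    return (cv2.projectPoints(c[None,:3],np.zeros(3),np.zeros(3),d["K"],np.array(d["dist_coeffs"]))[0][0,0]/1.6).round(0)
print("pivot front",proj((-128,-45,175)),"leaf base",proj((-82,-45,175)),"tcp",proj(cab(st)))
print("cab top FR",proj((-64,-165,260)),"leaf top hinge",proj((-82,-163,257)), "leaf bot hinge",proj((-82,-163,13)))
for L in (0,.2,.4,.6,.8,1):
    print(L,[proj((-121.5,-45-91*np.cos(L)-9*k*np.sin(L),175-91*np.sin(L)+9*k*np.cos(L))) for k in(-1,1)])
E
```

```text
pivot front [110. 176.] leaf base [115. 123.] tcp [200. 176.]
cab top FR [ 14. -16.] leaf top hinge [22. 75.] leaf bot hinge [316. 146.]
0 [array([193., 190.]), array([171., 192.])]
0.2 [array([207., 187.]), array([194., 190.])]
0.4 [array([214., 183.]), array([208., 187.])]
0.6 [array([216., 180.]), array([214., 183.])]
0.8 [array([213., 177.]), array([216., 180.])]
1 [array([207., 174.]), array([213., 177.])]
```

View pics/w7.png

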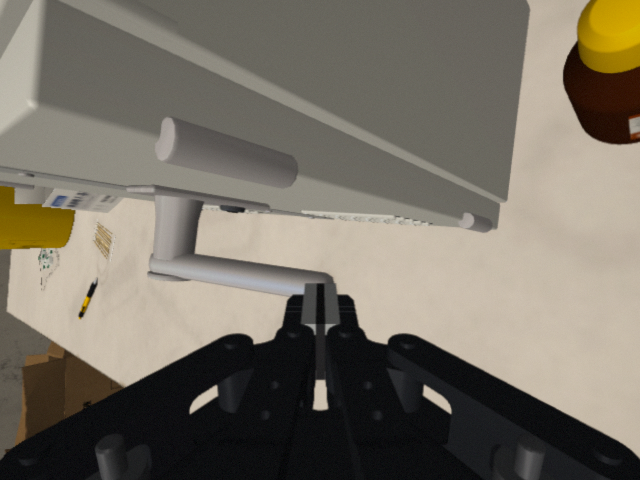

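In this view the lever has turned to roughly 0.7 rad. The bar runs from (160,265) to (333,285) and the pivot sits about 8 px off my prediction. The fingertip is near the bar's end and a little shallow. I'll re-seat it deeper and closer to the pivot, then go on.

```bash
python3 - <<'E'
from workcell import arm
from h import *
st=arm.state();print("cab",cab(st).round(1),RC.inv().apply(st["force"]).round(1))
pts=[]
for L,h in ((.65,30),(.75,15),(.9,14),(1.1,14),(1.3,14),(1.45,14),(1.57,14),(1.57,10),(1.57,6)):
    r=65; pts.append((-112,-41-(r*np.cos(L)+h*np.sin(L)),177-r*np.sin(L)+h*np.cos(L)))
for p,q in zip(pts,tool(pts,st)): print(np.round(p),q)
E
```

```text
cab [-118.4 -110.1  131.2] [  0.8 -10.3  -5.2]
[-112. -111.  162.] [-19, -14, -20]
[-112.  -99.  144.] [-16, -8, 1]
[-112.  -92.  135.] [-15, -5, 11]
[-112.  -83.  125.] [-16, -2, 24]
[-112.  -72.  118.] [-19, 1, 36]
[-112.  -63.  114.] [-23, 4, 45]
[-112.  -55.  112.] [-27, 5, 52]
[-112.  -51.  112.] [-30, 5, 54]
[-112.  -47.  112.] [-33, 6, 57]
```

```bash
python3 -m crank '[[[0,0,-10,0,0,0,255],[0,0,-22,0,0,0,255],[-19,-14,-22,0,0,0,255],[-17,-11,-10,0,0,0,255],[-17,-8,-2,0,0,0,255],[-16,-8,2,0,0,0,255],[-16,-6,7,0,0,0,255],[-15,-5,11,0,0,0,255],[-15,-5,11,0,0,0,255]]]'
python3 - <<'E'
from workcell import arm
from h import *
st=arm.state();print("cab",cab(st).round(1),RC.inv().apply(st["force"]).round(1))
cv2.imwrite("pics/w8.png",arm.snapshot("wrist")["img"][150:400,80:480])
E
```

```text
clock: 14.1
position: [0.4661, -0.1088, 0.1367]
eef_rot: [-1.566, 1.765, 0.342]
force: [-1.2, -0.8, 0.2]
finger_gap: 0.0
cab [-112.8  -89.2  136.7] [-1.1 -0.9  0.2]
```

View pics/w8.png

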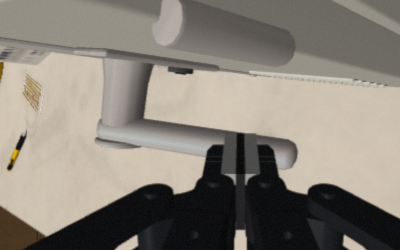

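The finger at (240,150) now crosses the bar squarely, with the bar's end at (295,155). Continuing the arc in small steps. That was picture 12, so the remaining checks are numeric.

```bash
python3 -m crank '[[[0,1,5,0,0,0,255],[-1,3,13,0,0,0,255],[-2,4,19,0,0,0,255],[-4,6,25,0,0,0,255],[-6,8,30,0,0,0,255],[-8,9,34,0,0,0,255],[-8,9,34,0,0,0,255]]]'
python3 - <<'E'
from workcell import arm
from h import *
st=arm.state();print("cab",cab(st).round(1),RC.inv().apply(st["force"]).round(1))
E
python3 -m crank '[[[-2,1,3,0,0,0,255],[-4,1,7,0,0,0,255],[-4,1,7,0,0,0,255]]]'
python3 - <<'E'
from workcell import arm
from h import *
st=arm.state();print("cab",cab(st).round(1),RC.inv().apply(st["force"]).round(1))
print(tool([cab(st)+[0,k,0] for k in(3,6,9,12)],st))
cv2.imwrite("pics/w9.png",arm.snapshot("wrist")["img"])
E
```

```text
clock: 15.02
position: [0.4691, -0.0788, 0.1162]
eef_rot: [-1.566, 1.764, 0.343]
force: [0.0, -2.6, -0.2]
finger_gap: -0.001
cab [-113.5  -59.   116.2] [ 0.3 -2.5 -0.2]
clock: 15.4
position: [0.4704, -0.0713, 0.1137]
eef_rot: [-1.566, 1.765, 0.343]
force: [-1.0, -3.4, -1.2]
finger_gap: -0.003
cab [-113.   -51.4  113.7] [-0.6 -3.5 -1.2]
[[-2, 0, 2], [-4, 1, 4], [-7, 1, 6], [-9, 1, 8]]
```

```bash
for i in 1 ; do python3 -m crank '[[[-2,0,2,0,0,0,255],[-4,1,4,0,0,0,255],[-4,1,4,0,0,0,255]]]'; python3 -m crank '[[[-1,0,1,0,0,0,255],[-2,0,2,0,0,0,255],[-2,0,2,0,0,0,255]]]'; python3 -m crank '[[[-1,0,1,0,0,0,255],[-2,0,2,0,0,0,255],[-2,0,2,0,0,0,255]]]';done
python3 - <<'E'
from workcell import arm
from h import *
st=arm.state();print("cab",cab(st).round(1),RC.inv().apply(st["force"]).round(1))
E
```

```text
clock: 15.82
position: [0.4713, -0.066, 0.1138]
eef_rot: [-1.566, 1.764, 0.341]
force: [0.0, -3.3, -1.7]
finger_gap: -0.002
clock: 16.2
position: [0.4717, -0.0632, 0.1135]
eef_rot: [-1.566, 1.765, 0.342]
force: [-0.8, -3.9, -2.6]
finger_gap: -0.001
clock: 16.58
position: [0.4723, -0.0604, 0.1135]
eef_rot: [-1.566, 1.765, 0.342]
force: [-1.6, -3.6, -2.1]
finger_gap: 0.0
cab [-112.4  -40.4  113.5] [-1.1 -3.7 -2.1]
```

```bash
cat > fit.py <<'E'
from workcell import arm
from h import *
from scipy.ndimage import map_coordinates
def fit(img,pos,rot,d,name):
    iT=np.linalg.inv(d["tool_from_camera"]);R=Ro.from_rotvec(rot)
    g=cv2.GaussianBlur(cv2.cvtColor(img,6),(0,0),2).astype(float);gx=cv2.Sobel(g,-1,1,0);gy=cv2.Sobel(g,-1,0,1)
    def proj(P):
        t=R.inv().apply(RC.apply(np.array(P)/1000)+C-pos);c=(iT@np.c_[t,np.ones(len(t))].T).T[:,:3]
        return cv2.projectPoints(c,np.zeros(3),np.zeros(3),d["K"],np.array(d["dist_coeffs"]))[0][:,0]
    v=R.apply(np.array(d["tool_from_camera"])[:3,2]);v=RC.inv().apply(v)
    out=[]
    for L in np.arange(0,1.71,.05):
        ax=np.array([0,-np.cos(L),-np.sin(L)]);b=np.cross(ax,v);b/=np.linalg.norm(b)  # silhouette dir
        w=6.5*abs(b[0])+9*np.linalg.norm(b[1:])*1.0; w=np.hypot(6.5*b[0],9*np.linalg.norm(b[1:]))
        rho=np.arange(5,88,2.)[:,None]; c=np.array([-118,-43,176])+rho*ax
        A,B=proj(c+w*b),proj(c-w*b)
        best=(-1,)
        for du in range(-24,25,3):
            for dv in range(-24,25,3):
                s=0
                for E,sg in((A,1),(B,1)):
                    t=np.gradient(E,axis=0);n=np.c_[-t[:,1],t[:,0]]/np.linalg.norm(t,axis=1)[:,None]
                    q=[E[:,1]+dv,E[:,0]+du];G=map_coordinates(gx,q,order=1)*n[:,0]+map_coordinates(gy,q,order=1)*n[:,1]
                    ok=(E[:,1]+dv<278);s+=np.abs(np.clip(G,-60,60)[ok].sum())/len(G)
                if s>best[0]:best=(round(s,1),du,dv)
        out.append((best,round(L,2)))
    print(name,sorted(out)[::-1][:5], "pivot px",proj([[-118,-43,176]]).round())
E
python3 - <<'E'
from fit import *
st=arm.state();d=arm.snapshot("wrist");cv2.imwrite("pics/w10.png",d["img"])
fit(cv2.imread("pics/w7.png"),np.array([.458,-.1289,.1311]),[-1.568,1.773,.334],d,"w7")
fit(cv2.imread("pics/w9.png"),np.array([.4704,-.0713,.1137]),[-1.566,1.765,.343],d,"w9")
fit(d["img"],np.array(st["position"]),st["eef_rot"],d,"now")
E
```

```text
w7 [((np.float64(61.2), 21, 0), np.float64(0.15)), ((np.float64(61.2), 18, 0), np.float64(0.2)), ((np.float64(61.2), 15, 0), np.float64(0.25)), ((np.float64(61.2), 12, 0), np.float64(0.3)), ((np.float64(60.2), 12, 0), np.float64(0.35))] pivot px [[174. 263.]]
w9 [((np.float64(50.0), -9, -3), np.float64(1.35)), ((np.float64(38.2), -24, 0), np.float64(1.5)), ((np.float64(36.4), -15, 0), np.float64(1.55)), ((np.float64(35.6), -21, -3), np.float64(1.4)), ((np.float64(31.4), 24, -3), np.float64(1.3))] pivot px [[198. 295.]]
now [((np.float64(34.4), -15, -6), np.float64(1.45)), ((np.float64(28.0), 21, -6), np.float64(1.5)), ((np.float64(27.3), 9, -9), np.float64(1.3)), ((np.float64(25.3), -21, -9), np.float64(1.35)), ((np.float64(24.3), 3, -3), np.float64(1.6))] pivot px [[212. 303.]]
```

The image fit puts the lever at about 1.35 rad before the last pushes and about 1.45 rad now. It is still turning, and the pivot is a bit further left than I estimated. I'll keep pushing to the stop.

```bash
python3 -m crank '[[[-2,0,2,0,0,0,255],[-4,1,3,0,0,0,255],[-4,1,3,0,0,0,255]]]'; python3 -m crank '[[[-1,0,1,0,0,0,255],[-3,0,2,0,0,0,255],[-3,0,2,0,0,0,255]]]'
python3 - <<'E'
from fit import *
st=arm.state();d=arm.snapshot("wrist");print(cab(st).round(1))
fit(d["img"],np.array(st["position"]),st["eef_rot"],d,"now")
E
```

```text
clock: 17.0
position: [0.4729, -0.058, 0.1133]
eef_rot: [-1.568, 1.77, 0.334]
force: [-4.3, -13.8, -4.5]
finger_gap: -0.004
clock: 17.38
position: [0.4732, -0.0575, 0.1132]
eef_rot: [-1.572, 1.775, 0.329]
force: [-10.6, -24.6, -3.9]
finger_gap: 0.003
[-111.9  -37.4  113.2]
now [((np.float64(20.5), -18, -9), np.float64(1.4)), ((np.float64(15.7), 24, -9), np.float64(1.45)), ((np.float64(15.6), -18, -6), np.float64(1.5)), ((np.float64(15.3), 6, -6), np.float64(1.55)), ((np.float64(15.0), 24, -12), np.float64(1.25))] pivot px [[217. 306.]]
```

The force climbed to 25 N with the tip no longer moving, so there is a hard stop. I'll back off and check the lever unobstructed.

```bash
python3 -m crank '[[[6,0,-6,0,0,0,255],[10,0,-20,0,0,0,255],[12,0,-50,0,0,0,255],[12,20,-90,0,0,0,255],[12,40,-130,0,0,0,255],[12,40,-130,0,0,0,255],[12,40,-130,0,0,0,255]]]'
python3 - <<'E'
from fit import *
st=arm.state();d=arm.snapshot("wrist");print(cab(st).round(1),st["force"]);cv2.imwrite("pics/w11.png",d["img"])
fit(d["img"],np.array(st["position"]),st["eef_rot"],d,"now")
s=arm.snapshot("side");cv2.imwrite("pics/s11.png",s["img"])
# side cam: lever fit, and change vs the level-lever picture s4
def ps(P):
    c=(np.linalg.inv(s["T"])@np.r_[RC.apply(np.array(P)/1000)+C,1])[:3]
    return cv2.projectPoints(c[None],np.zeros(3),np.zeros(3),s["K"],np.array(s["dist_coeffs"]))[0][0,0].round(0)
print("side px pivot,end level,end down",ps((-118,-43,176)),ps((-118,-133,176)),ps((-118,-43,86)))
g=cv2.cvtColor(s["img"],6);u,v=ps((-118,-43,176)).astype(int)
print(g[v-8:v+60:4,u-24:u+66:3])
E
```

```text
clock: 18.3
position: [0.391, -0.1342, 0.1857]
eef_rot: [-1.565, 1.764, 0.342]
force: [0.7, -0.3, -0.4]
finger_gap: -0.001
[-184.4 -123.4  185.7] [ 0.67707651 -0.33677832 -0.39302023]
now [((np.float64(119.6), 12, 3), np.float64(1.7)), ((np.float64(119.3), 9, 3), np.float64(1.65)), ((np.float64(117.7), 6, 3), np.float64(1.6)), ((np.float64(116.1), 6, 3), np.float64(1.55)), ((np.float64(114.1), 0, 0), np.float64(1.5))] pivot px [[254. 164.]]
side px pivot,end level,end down [333. 266.] [376. 263.] [334. 298.]
[[ 32  40  50  57  52  53  58  90 126  99 131 140 141 141 142 145 145 148
  151 156 157 156 157 156 157 183 194 192  52  18]
 [134 136 135 136 154 129  93 147 155 128 147 157 158 157 157 157 157 157
  157 158 157 157 157 157 157 184 195 176  33  20]
 [135 135 135 137 155 128 118 136 135 136 148 158 157 158 157 158 157 157
  158 157 157 157 157 157 158 133  39  21  19  16]
 [135 134 133 135 155 125 120 131 131 129 148 157 158 157 157 157 157 158
  157 158 157 157 158 157 152  35  20  24  64  88]
 [134 133 134 137 156 140 125 119 131 126 156 157 157 157 157 157 157 157
  157 157 15
[... 839 characters left out ...]
144 146 148 150 155 157
  156 157 157 157 157 157 163 185 188 190 191 191]
 [136 136 139 137 147 157 157 157 157 157 157 157 157 157 157 157 157 157
  157 157 157 157 161 163 166 181 184 187 191 191]
 [136 137 138 138 155 160 157 153 171 177 173 160 159 187 187 185 181 183
  191 189 188 190 188 187 188 185 184 184 183 185]
 [187 191 192 191 191 193 193 192 192 192 192 192 193 192 191 192 191 190
  190 190 190 191 191 191 192 190 189 191 189 188]
 [193 191 189 189 192 192 191 192 192 193 192 191 193 194 194 191 192 193
  193 191 192 193 191 190 192 192 193 193 192 192]
 [194 193 191 192 191 190 192 191 191 193 194 195 194 193 192 192 193 194
  193 194 194 194 193 194 194 193 193 194 194 193]]
```

The side image confirms the bar is now a vertical band at column ~333, from row 258 to 300. Last, compare the surroundings and leaves against earlier pictures, then back away and hand in.

```bash
python3 -m crank '[[[20,40,-60,0,0,0,255],[20,60,-120,0,0,0,255],[20,60,-120,0,0,0,255],[20,60,-120,0,0,0,255]]]'
python3 - <<'E'
from workcell import arm
import cv2,numpy as np
n=arm.snapshot("side")["img"];t=arm.snapshot("top")["img"]
for nm,ref,im,(x0,x1,y0,y1) in [("iodine","side0",n,(388,414,255,295)),("gel","side0",n,(448,482,195,262)),("cup","side0",n,(192,220,270,307)),("leaf front s4","s4",n,(300,320,250,308)),("strip leaf hinge edge s4","s4",n,(378,388,230,305)),("cup top","top0",t,(236,252,212,245)),("iodine top","top0",t,(368,388,278,292))]:
    r=cv2.imread(f"pics/{ref}.png")
    print(nm,np.abs(r[y0:y1,x0:x1].astype(int)-im[y0:y1,x0:x1]).max(2).mean().round(1))
print(arm.state()["force"],arm.state()["clock"])
E
```

```text
clock: 18.9
position: [0.2937, -0.2123, 0.2386]
eef_rot: [-1.565, 1.764, 0.342]
force: [0.4, 0.3, -0.4]
finger_gap: -0.004
iodine 16.3
gel 124.6
cup 14.0
leaf front s4 27.7
strip leaf hinge edge s4 27.9
cup top 14.4
iodine top 14.3
[-0.11210799  0.25531064  0.06545996] 19.0
```

```bash
python3 -m crank '[[[40,0,0,0,0,0,255],[100,0,-40,0,0,0,255],[150,0,-80,0,0,0,255],[150,0,-80,0,0,0,255],[150,0,-80,0,0,0,255]]]'
python3 - <<'E'
from workcell import arm
import cv2,numpy as np
n=arm.snapshot("side")["img"];s11=cv2.imread("pics/s11.png");s4=cv2.imread("pics/s4.png");s0=cv2.imread("pics/side0.png")
D=lambda a,b,x0,x1,y0,y1:np.median(np.abs(a[y0:y1,x0:x1].astype(int)-b[y0:y1,x0:x1]).max(2))
print("leaf right part, s4 vs s11/now",D(s4,s11,345,388,272,312),D(s4,n,345,388,272,312),"seam",D(s4,n,296,325,275,312),D(s4,s11,296,325,275,312))
print("gel",D(s0,s4,448,482,195,262),D(s0,s11,448,482,195,262),D(s0,n,448,482,195,262),"plain counter noise",D(s0,n,500,535,300,340))
g=cv2.cvtColor(n,6);print(g[305,290:395:2]);print(cv2.cvtColor(s4,6)[305,290:395:2])
E
```

```text
clock: 19.62
position: [0.2691, -0.3733, 0.1927]
eef_rot: [-1.565, 1.763, 0.344]
force: [-0.2, -0.6, 1.1]
finger_gap: -0.0
leaf right part, s4 vs s11/now 3.0 18.0 seam 110.0 3.0
gel 15.0 129.0 5.0 plain counter noise 5.0
[ 71  27  22  26  28  29  31  33  33  34  34  36  34  36  37  37  37  36
  37  37  37  35  34  33  32  29  28  68 134 136 137 137 137 137 137 137
 137 137 137 137 137 137 137 136 137 139 154 161 161 163 166 168 169]
[154 154 155 154 154 153 135 132 133 134 133 133 136 137 134 140 153 154
 154 154 154 154 154 154 154 154 154 154 155 154 154 154 154 155 154 154
 154 153 154 154 154 154 154 154 155 157 173 180 180 183 186 188 189]
```

```bash
python3 -c "
from workcell import arm
print(arm.sign_off())"
```

```text
the job is handed in; nothing more can be done
None
```

I shut the rebated leaf first, then the strip leaf over its step, turned the lever straight down to its stop, and handed in at about 20 s of the 61 s allowed.

**Leaves:** The rebated leaf stopped at 11 N and the strip leaf at 9 N. Both contacts were at the same depth (−90.1 and −90.5 mm in cabinet x). The side pictures from before and after turning the lever show the strip leaf and the seam unchanged.

**Lever:** It came up against a hard stop at 25 N. After backing off, the side camera shows the bar vertical.

**Bystanders:** I compared pictures from before and after. The gel bottle differs only at noise level. The cup and iodine bottle differed by 14–16 grey levels, measured as a mean. I put that down to noise and lighting, though it is not directly comparable with the median noise of 5 on bare counter. The robot was touching nothing at the end.

**Where the checks disagreed or fell short:**
- **Lever angle:** the wrist-camera fit was loose, 1.5 to 1.7 rad once clear of the lever. It read 1.40 with the finger still against the lever.
- **Pivot position:** the finger ran 10 to 15 mm further left than my estimate before reaching the stop.
- **First contact with the lever:** the fingertip was too near the end of the bar, so I re-seated it once partway through.
- **Last side pictures:** in the very last one the arm hid the leaf seam, so the seam comparison uses the picture just before. In that earlier one the arm hid the gel bottle, so the bottle check uses the last.

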